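# Lock the sieve-drive pulley with its linchpin

## Robot

A 7-joint arm with a two-finger parallel gripper is mounted at the origin on the work surface. World frame = base frame: x ahead of the robot, y to its left, z up, the work surface at z = 0. Lengths are in m, angles in rad, forces in N, time in s.
With the tool pointing down it reaches from about 0.425 to 0.925 m from the base axis. Payload 6.8 kg.
Tool frame: the origin (TCP) lies between the finger pads; the fingertips stand r.tip_extent ahead of it and the grasp point (between the pads) lies 5 mm behind it (r.tip_extent is the distance from the TCP to the fingertips, in m); y points along the fingers, x is the direction in which the jaws open and shut, and the axes are right-handed (so a half turn about y gives the same grasp; the last joint's range is limited). The gripper opens to 85 mm and grips with 20 to 120 N. Pads are 22 mm wide; open, the fingers measure 114 mm over their backs; the gripper's body (76 mm by 85 mm) begins 54 mm behind the grasp point. The pads swing forward as they close: fully open they stand 13 mm farther back than shut.
Start: joints at [1.031, 0.477, 0.022, 1.555, -0.011, 1.109, -0.083], TCP at [0.283, -0.613, 0.245] pointing down, gripper open.
Joint ranges: [-2.96, 2.96], [-0.34, 2.1], [-1.41, 1.46], [0.24, 2.44], [-1.37, 4.51], [0.17, 1.92], [-2.96, 2.96]. Speed limits (rad/s): [2.39, 2.39, 3.14, 3.14, 3.14, 3.14, 3.14].

## Interface

Orientations are given as a rotation vector (axis times angle).
In Python, from bench import r gives the robot as it stands.
- The arm moves only by the tool send_rows, never from a script. Its argument "plan" is a list of rows, each a list of 5 numbers: the shift along the tool's x, y, z in cm, then the turn about the tool's y in degrees, then the opening, from 0 (shut) to 1 (fully open). In form: [[dx, dy, dz, spin, grip], ...]. A call has 1 to 12 rows; each row shifts and turns the commanded pose from where the row before left it, along the tool's axes as they then stand; what a row does not reach is not made up. A row lasts 1/8 s, in which the tool goes at most 62.5 mm and 10.7 degrees, less where a joint would pass 70% of its speed; a pose out of reach is approached as far as the arm can. A call is refused whole if a number of a shift passes 6.25 or a number of a turn 10.7, either way. A call with a gripper value outside its range is refused whole. The fingers move at their own pace and stop on an object; "force" is the grip in N (left out, the last holds). Time passes only in rows, so rows that do not move let the fingers close. It gives the time, the measured TCP pose, the force and the opening at its end, in the units of the state.
- r.get_obs(): the state, without advancing time (a new reading comes with each control period).
- r.grab_frame(name): name is "scene" or "top" or "wrist"; returns a dict with "image" (420x560x3 uint8, red, green, blue), "camera_matrix" (3x3 intrinsics, pixels), "cam_to_world" (4x4, takes a point from camera to world coordinates). Camera axes: x right, y down, z forward; pixel columns grow to the right and rows downward; lengths in m; the calibration is good to about 2 mm. The wrist camera is an equidistant fisheye: a pixel r from the principal point sees the ray r / f radians off the axis. A picture is of the moment at which its call begins. There is no depth.
- r.hand_in(): hands the job in, once; it reports no verdict.
Trained networks look in the newest picture that a camera, given by its name, has taken for a name from the list of things; names that differ only in an ending like _2 or _b are one class to them, and where a whole thing is asked for, a point or a joint stands for the part that bears it (a point fixed in the world has none). Each returns a list of dicts, best first, with "p" (0 to 1); they miss things now and then, are a little off and sometimes report something else, mostly with a low value. They report only what shows in the picture. A call takes as long as a camera call. They do not tell look-alikes from the thing itself.
- r.recognise(camera, target): "rect" ([left, top, right, bottom] in pixels, round what is visible of it).
The state is a dict: "clock": time; "joints": joint angles; "qvel": joint speeds; "tau": joint torques, N m; "tcp_pos": TCP position; "orientation": TCP orientation; "contact_force": force on the tool from outside, world axes, zero at the start; "moment": the same for the moment, N m; "grip_width": finger opening in m.
Only numpy, scipy, OpenCV 4.12 (cv2) and the standard library are available. Lean on these libraries where they do the work, as an engineer would, in place of code of your own. Each camera call takes 0.05 s, during which the arm holds its last target.

## Task

Take the linchpin (the pin with the hinged ring) out of the wooden rack and push it down through the cross hole of the drive shaft until its head sits on the shaft, with its ring folded back towards the pulley. The shaft has end play, so feel for the hole gently and never force the pin or the gripper against the metal. Then swing the ring right over the free end of the shaft until it hangs down with its loop under the shaft, let go, and leave the other things where they are.

Things in the scene. Friction and masses are not known exactly. Their poses are not given: they have to be found in the camera images.
- drive: Grey sieve drive fixed to the bench: housing 150 x 160 mm, 162 mm high, funnel on top to 200 mm. Along x follow a pulley (80 mm across, outer face at x = -60), a round boss (28 mm across) to x = 0, then the bare shaft. Origin: on the bench under the boss's end face; x points out along the shaft to its free end, y across, z up. Press on it with at most 45 N.
- shaft_top (a point): Middle of the shaft's flat top face where it leaves the boss, 110 mm above the bench; axes as the drive. Steel bar, 22 mm wide (y), 20 mm high. Its one vertical through hole, 9.5 mm across, is on the centre line (y = 0) 12 to 40 mm out from here: it varies with end play and is not measured, so feel or look for it. The shaft does not slide below 80 N and ends 15 mm past the hole.
- rack: Fixed wooden rack 120 x 60 mm, 45 mm high, origin at the centre of its underside. The linchpin stands in its 14 mm hole at x = -20 mm; a plain headed pin with no ring (head 18 mm across, 12 mm above the rack; leave it alone) stands at x = 40 mm.
- linchpin_tab (a point): Centre of the grip tab of the steel linchpin (about 90 g), upright in the rack. Tab 14 mm (x) by 10 mm (y, grasp it so, fingers between or above the ring legs), top 10 mm above this point, lower end 25 mm below. z up along the pin. Ring hinge axis: along y, 34 mm below. Head underside 40 mm below; then the pin, 8 mm thick, 30 mm long, its last 4 mm tapering to 6.4 mm. The ring slants up to -x.
- linchpin_shoulder (a point): Point on the linchpin's axis at the underside of its head (a 19 mm disc); axes as linchpin_tab. It lies on the rack's top at the start and must come to lie on the shaft's top face.
- ring (a joint): Angle (rad) of the linchpin's ring, a loop of 4.4 mm wire with legs at y = +-19 mm, reaching 48 mm from its hinge. 0 = level to the pin's -x side, 1.57 = up, 3.14 = level to +x, 4.71 = straight down; stops at 0 and 4.75. Starts at 0.75 to 0.95. Stiff (0.015 N m): it stays where left; 0.4 N at its tip moves it.
Mind the look-alikes: they are no part of the job. What is shaped like the part that bears linchpin_tab but pink is not meant.

How it is judged:
By the outcome, as a careful person would: the job done as asked, in the order asked, and still so for the second after the job is handed in, with the robot touching nothing.
It also fails if it takes over 72 s, if anything falls off the work surface, if the arm or the gripper's body presses on something with over 40 N, if the wrist force passes 120 N, or if a joint passes its speed limit or range.

## Working session

There is one attempt and no reset: what is moved stays moved. The work goes in short steps, Python scripts to look and compute and a tool call to move; the robot and the scene stay as the last step left them, time stands still between calls to the robot, and variables do not carry over. Pictures are saved under pics/ and viewed, and the job is handed in when it is done.

Besides the shell and the picture viewer there is one more tool, called after "Emit:" by a JSON object that holds its "name" and its "arguments", one argument or row to a line. send_rows: Moves the arm, as the interface text tells. Its arguments: {"type":"object","properties":{"plan":{"type":"array","items":{"type":"array","items":{"type":"number"}}},"force":{"type":"number"}},"required":["plan"]}

```bash
ls; mkdir -p pics; cat > h.py <<'E'
import numpy as np,cv2
from scipy.spatial.transform import Rotation as R
from bench import r
E
python3 - <<'E'
from h import *
print(r.get_obs()); print(r.tip_extent)
for c in ["scene","top","wrist"]:
    f=r.grab_frame(c); cv2.imwrite(f"pics/{c}0.png",f["image"][:,:,::-1])
    print(c,f["camera_matrix"].tolist(),np.round(f["cam_to_world"],4).tolist())
    for t in ["drive","rack","linchpin_tab","ring"]:
        print(t,[(np.round(d["rect"]).tolist(),round(d["p"],2)) for d in r.recognise(c,t)])
E
```

```text
pics
{'clock': 0.0, 'joints': array([ 1.03089603,  0.47779822,  0.02231482,  1.55649238, -0.01151189,
        1.10930316, -0.08311856]), 'qvel': array([-0.00051409,  0.00129677, -0.00044027, -0.00199234,  0.00073051,
       -0.00040233,  0.00037395]), 'tau': array([-1.09996501e-03, -5.96448040e+01,  1.60743713e+00, -2.81195194e+01,
        1.23511639e-02,  9.44337604e-03,  2.14606445e-05]), 'tcp_pos': array([ 0.28224781, -0.61250645,  0.2443092 ]), 'orientation': array([-1.38215299,  0.88674194, -0.88405177]), 'contact_force': array([0.407683  , 0.25909852, 0.43995236]), 'moment': array([-0.05885259, -0.03111443, -0.0048922 ]), 'grip_width': 0.08556481985109085}
0.014
scene [[491.0690298166434, 0.0, 282.94365722873584], [0.0, 491.0690298166434, 212.72148919885973], [0.0, 0.0, 1.0]] [[-0.0632, 0.5327, -0.8439, 1.1788], [0.9978, 0.0489, -0.0438, -0.1198], [0.0179, -0.8449, -0.5346, 0.5132], [0.0, 0.0, 0.0, 1.0]]
drive [([406.0, 146.0, 560.0, 321.0], 0.94), ([237.0, 205.0, 264.0, 237.0], 0.56)]
rack [([192.0, 221.0, 269.0, 266.0], 0.92)]
linchpin_tab [([236.0, 206.0, 263.0, 237.0], 0.97
[... 173 characters left out ...]
4846], [0.0, 0.0, 1.0]] [[-0.028, -0.9787, 0.2034, 0.3983], [-0.9996, 0.0286, -0.0001, -0.1648], [-0.0058, -0.2033, -0.9791, 0.7248], [0.0, 0.0, 0.0, 1.0]]
drive [([1.0, 160.0, 148.0, 314.0], 0.86)]
rack [([282.0, 208.0, 359.0, 248.0], 0.93)]
linchpin_tab [([385.0, 214.0, 423.0, 252.0], 0.69), ([285.0, 215.0, 314.0, 238.0], 0.56)]
ring [([290.0, 212.0, 308.0, 242.0], 0.65), ([384.0, 234.0, 409.0, 255.0], 0.43)]
wrist [[325.19226210127806, 0.0, 275.5949102643287], [0.0, 325.19226210127806, 205.76462720571482], [0.0, 0.0, 1.0]] [[0.4184, -0.8714, -0.256, 0.3466], [-0.9083, -0.4011, -0.119, -0.5825], [0.001, 0.2823, -0.9593, 0.374], [0.0, 0.0, 0.0, 1.0]]
drive []
rack []
linchpin_tab []
ring []
```

```bash
python3 - <<'E'
from h import *
print(R.from_rotvec(r.get_obs()["orientation"]).as_matrix().round(3))
a=cv2.imread("pics/scene0.png");b=cv2.imread("pics/top0.png")
cv2.imwrite("pics/sc_crop.png",cv2.resize(a[180:290,110:310],None,fx=4,fy=4,interpolation=cv2.INTER_CUBIC)[:600])
cv2.imwrite("pics/top_crop.png",cv2.resize(b[180:280,260:440],None,fx=4,fy=4,interpolation=cv2.INTER_CUBIC))
E
```

```text
[[ 0.418  0.     0.908]
 [-0.908 -0.     0.418]
 [ 0.    -1.     0.   ]]
```

View pics/scene0.png

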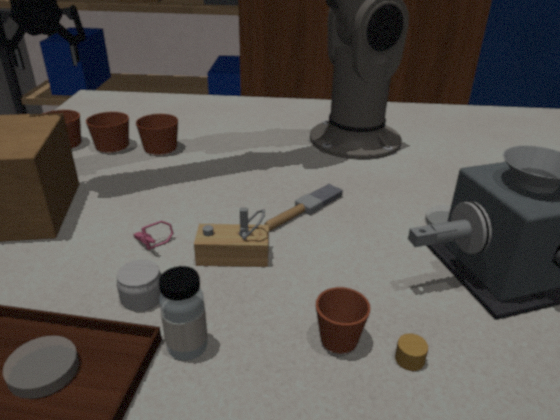

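View pics/top0.png

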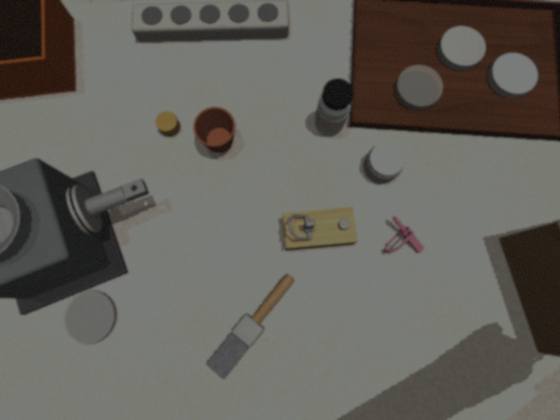

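View pics/sc_crop.png

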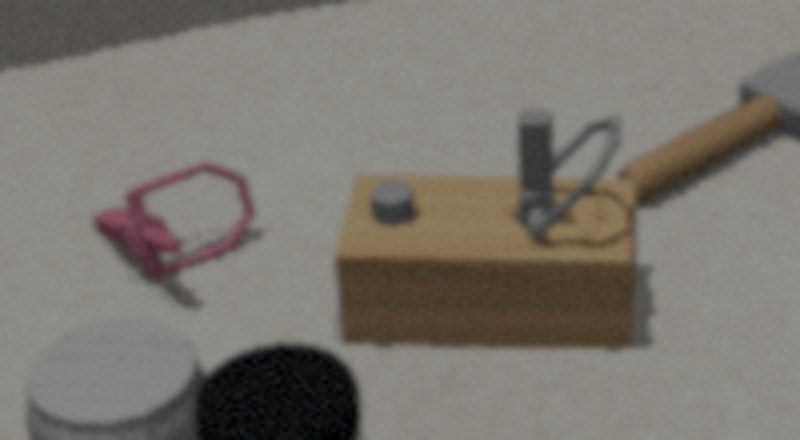

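View pics/top_crop.png

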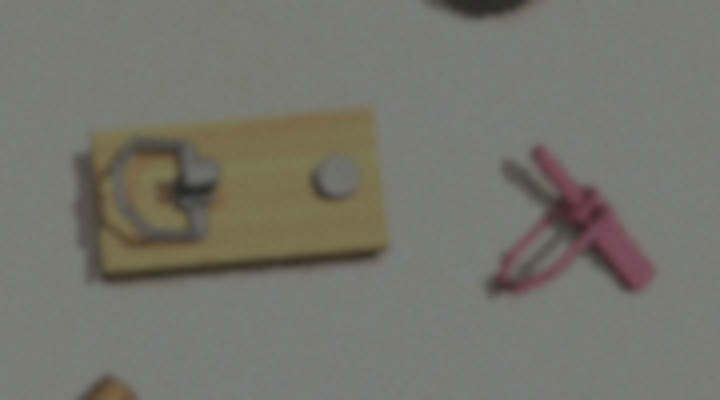

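```bash
cat >> h.py <<'E'
def ray(f,u,v):
    K=f["camera_matrix"];T=f["cam_to_world"]
    d=T[:3,:3]@np.array([(u-K[0,2])/K[0,0],(v-K[1,2])/K[1,1],1]);return T[:3,3],d
def onz(f,u,v,z):
    o,d=ray(f,u,v);return o+d*(z-o[2])/d[2]
def proj(f,p):
    T=f["cam_to_world"];c=T[:3,:3].T@(np.asarray(p)-T[:3,3]);q=f["camera_matrix"]@c;return q[:2]/q[2]
E
python3 - <<'E'
from h import *
a=cv2.imread("pics/scene0.png");b=cv2.imread("pics/top0.png")
g=lambda i:np.clip(i.astype(float)*2,0,255).astype(np.uint8)
cv2.imwrite("pics/sc_dr.png",g(cv2.resize(a[170:290,400:500],None,fx=5,fy=5,interpolation=cv2.INTER_CUBIC)))
cv2.imwrite("pics/top_dr.png",g(cv2.resize(b[160:250,50:170],None,fx=6,fy=6,interpolation=cv2.INTER_CUBIC)))
cv2.imwrite("pics/top_rk.png",g(cv2.resize(b[195:265,270:370],None,fx=8,fy=8,interpolation=cv2.INTER_CUBIC)))
E
```

```text
(no output)
```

View pics/sc_dr.png

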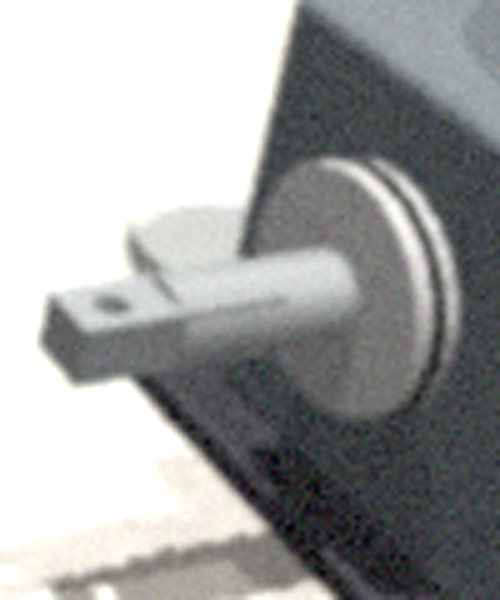

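View pics/top_dr.png

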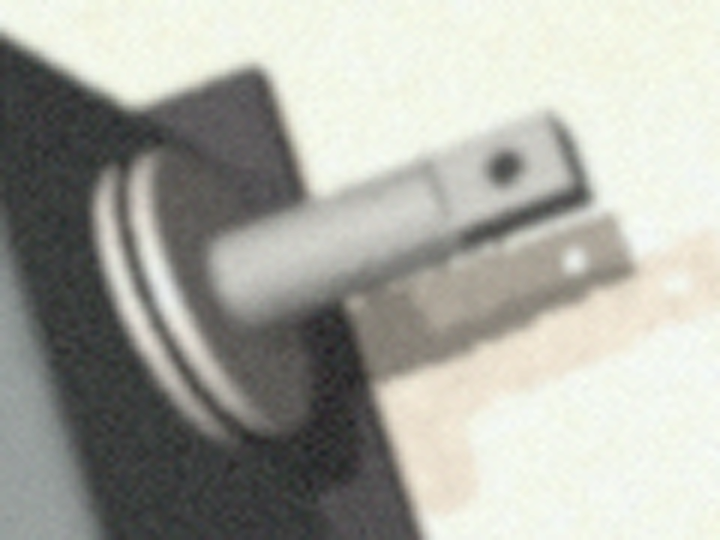

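View pics/top_rk.png

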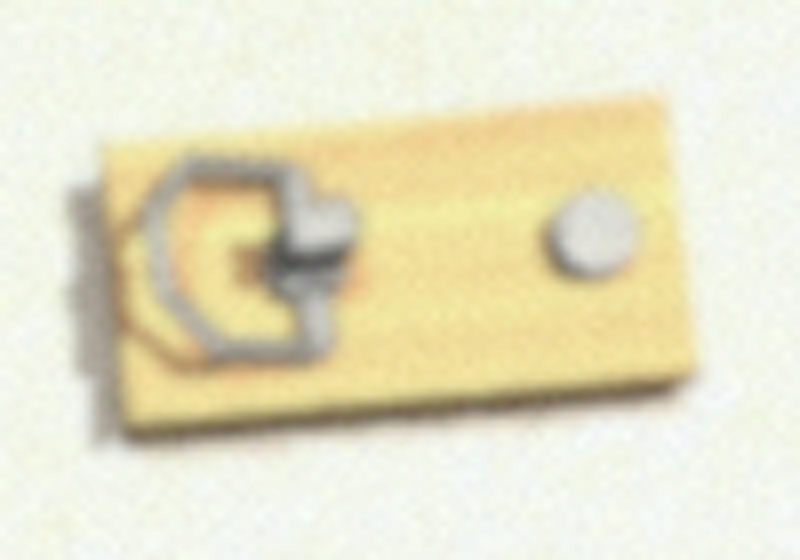

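```bash
cat >> h.py <<'E'
def tri(obs):
    A=np.zeros((3,3));b=np.zeros(3)
    for f,u,v in obs:
        o,d=ray(f,u,v);d=d/np.linalg.norm(d);M=np.eye(3)-np.outer(d,d);A+=M;b+=M@o
    return np.linalg.solve(A,b)
E
python3 - <<'E'
from h import *
s=r.grab_frame("scene");t=r.grab_frame("top")
T=lambda x,y,sc,ox,oy:((x+.5)/sc-.5+ox,(y+.5)/sc-.5+oy)
P=lambda *a:print(*[np.round(x,4) for x in a])
rk=[onz(t,*T(x,y,8,270,195),.045) for x,y in[(105,145),(660,98),(697,372),(128,418)]]
P(*rk); print("dims",[np.linalg.norm(rk[i]-rk[(i+1)%4]) for i in range(4)])
c=np.mean(rk,0); ex=(rk[1]+rk[2]-rk[0]-rk[3]);ex/=np.linalg.norm(ex);P("c",c,ex,"hole",c-.02*ex,"plain",c+.04*ex)
P("ang",np.degrees(np.arctan2(ex[1],ex[0])))
P("tab top z.095",onz(t,*T(323,218,8,270,195),.095),onz(s,*T(536,117,4,110,180),.095),tri([(t,*T(323,218,8,270,195)),(s,*T(536,117,4,110,180))]))
P("plain head .057",onz(t,*T(596,230,8,270,195),.057),onz(s,*T(393,188,4,110,180),.057))
ht=T(503,166,6,50,160);hs=T(111,303,5,400,170)
P("hole",onz(t,*ht,.11),onz(s,*hs,.11),tri([(t,*ht),(s,*hs)]))
# shaft end corners / junction
for n,f,pts in [("t",t,[T(x,y,6,50,160) for x,y in[(548,112),(575,188),(420,160),(445,222)]]),("s",s,[T(x,y,5,400,170) for x,y in[(50,298),(80,330),(145,280),(185,318)]])]:
    q=[onz(f,u,v,.11) for u,v in pts]; P(n,*q)
    e=(q[0]+q[1])/2;j=(q[2]+q[3])/2;P(e,j,np.linalg.norm(e-j),np.degrees(np.arctan2(*(e-j)[1::-1])))
    P("w",np.linalg.norm(q[0]-q[1]),np.linalg.norm(q[2]-q[3]), "perp ang",np.degrees(np.arctan2(*(q[0]-q[1])[1::-1])))
E
```

```text
[ 0.5409 -0.1764  0.045 ] [ 0.5477 -0.2944  0.045 ] [ 0.489  -0.2982  0.045 ] [ 0.4828 -0.1794  0.045 ]
dims [np.float64(0.11814567266071972), np.float64(0.05879446682614573), np.float64(0.11900910130046687), np.float64(0.05822129410895407)]Traceback (most recent call last):
  File "<stdin>", line 7, in <module>
  File "<stdin>", line 4, in <lambda>
    return _wrapfunc(a, 'round', decimals=decimals, out=out)
    return _wrapit(obj, method, *args, **kwds)
    result = getattr(arr, method)(*args, **kwds)
numpy._core._exceptions._UFuncNoLoopError: ufunc 'multiply' did not contain a loop with signature matching types (dtype('<U1'), dtype('float64')) -> None
```

```bash
cat >> h.py <<'E'
T=lambda x,y,sc,ox,oy:((x+.5)/sc-.5+ox,(y+.5)/sc-.5+oy)
P=lambda *a:print(*[x if isinstance(x,str) else np.round(x,4) for x in a])
E
python3 - <<'E'
from h import *
s=r.grab_frame("scene");t=r.grab_frame("top")
rk=[onz(t,*T(x,y,8,270,195),.045) for x,y in[(105,145),(660,98),(697,372),(128,418)]]
c=np.mean(rk,0); ex=(rk[1]+rk[2]-rk[0]-rk[3]);ex/=np.linalg.norm(ex);P("c",c,ex,"hole",c-.02*ex,"plain",c+.04*ex)
P("ang",np.degrees(np.arctan2(ex[1],ex[0])))
P("tab top z.095",onz(t,*T(323,218,8,270,195),.095),onz(s,*T(536,117,4,110,180),.095),tri([(t,*T(323,218,8,270,195)),(s,*T(536,117,4,110,180))]))
P("plain head .057",onz(t,*T(596,230,8,270,195),.057),onz(s,*T(393,188,4,110,180),.057))
ht=T(503,166,6,50,160);hs=T(111,303,5,400,170)
P("hole",onz(t,*ht,.11),onz(s,*hs,.11),tri([(t,*ht),(s,*hs)]))
# shaft end corners / junction
for n,f,pts in [("t",t,[T(x,y,6,50,160) for x,y in[(548,112),(575,188),(420,160),(445,222)]]),("s",s,[T(x,y,5,400,170) for x,y in[(50,298),(80,330),(145,280),(185,318)]])]:
    q=[onz(f,u,v,.11) for u,v in pts]; P(n,*q)
    e=(q[0]+q[1])/2;j=(q[2]+q[3])/2;P(e,j,np.linalg.norm(e-j),np.degrees(np.arctan2(*(e-j)[1::-1])))
    P("w",np.linalg.norm(q[0]-q[1]),np.linalg.norm(q[2]-q[3]), "perp ang",np.degrees(np.arctan2(*(q[0]-q[1])[1::-1])))
E
```

```text
c [ 0.5151 -0.2371  0.045 ] [ 0.0547 -0.9985  0.    ] hole [ 0.514  -0.2171  0.045 ] plain [ 0.5173 -0.277   0.045 ]
ang -86.8659
tab top z.095 [ 0.5147 -0.2176  0.095 ] [ 0.5129 -0.2179  0.095 ] [ 0.5145 -0.2176  0.096 ]
plain head .057 [ 0.5175 -0.277   0.057 ] [ 0.513  -0.2783  0.057 ]
hole [0.5745 0.0554 0.11  ] [0.5715 0.0531 0.11  ] [0.5738 0.0535 0.1119]
t [0.5887 0.0443 0.11  ] [0.568  0.0365 0.11  ] [0.5767 0.077  0.11  ] [0.5599 0.0697 0.11  ]
[0.5784 0.0404 0.11  ] [0.5683 0.0733 0.11  ] 0.0345 -73.09
w 0.0221 0.0183 perp ang 20.6405
s [0.5705 0.0356 0.11  ] [0.5864 0.0417 0.11  ] [0.5583 0.0655 0.11  ] [0.5775 0.0734 0.11  ]
[0.5785 0.0386 0.11  ] [0.5679 0.0694 0.11  ] 0.0326 -71.0418
w 0.0171 0.0208 perp ang -158.8846
```

Emit:
{"name": "send_rows", "arguments": {
  "plan": [
    [0,0,0,-9.75,0.6],
    [0,0,0,-9.75,0.6],
    [0,0,0,-9.75,0.6],
    [0,0,0,-9.75,0.6],
    [0,0,0,-9.75,0.6],
    [0,0,0,-9.75,0.6],
    [0,0,0,-9.75,0.6]
  ]
}}

```text
clock: 1.82
tcp_pos: [0.2824, -0.6131, 0.2453]
orientation: [-1.57, -0.045, 0.045]
contact_force: [0.4, -0.5, 0.3]
grip_width: 0.0512
```

```bash
cat >> h.py <<'E'
def need(pos,yaw):
    o=r.get_obs();M=R.from_rotvec(o["orientation"]).as_matrix()
    y=np.degrees(np.arctan2(M[1,0],M[0,0]))
    d=M.T@(np.array(pos)-o["tcp_pos"])*100
    print("t",round(o["clock"],2),"tcp",o["tcp_pos"].round(4),"yaw",y.round(2),"F",o["contact_force"].round(2),"M",o["moment"].round(2),"w",round(o["grip_width"],4))
    print("shift cm",d.round(2),"spin",np.round(-((yaw-y+180)%360-180),2))
E
python3 - <<'E'
from h import *
need([.5143,-.2175,.18],3)
E
```

```text
t 1.82 tcp [ 0.2824 -0.6131  0.2453] yaw 3.3 F [ 0.44 -0.51  0.31] M [ 0.05  0.05 -0.03] w 0.0512
shift cm [25.43  6.53 38.16] spin 0.3
```

Emit:
{"name": "send_rows", "arguments": {
  "plan": [
    [2.12,0,3.18,0,0.6],
    [2.12,0,3.18,0,0.6],
    [2.12,0,3.18,0,0.6],
    [2.12,0,3.18,0,0.6],
    [2.12,0.5,3.18,0,0.6],
    [2.12,1,3.18,0,0.6],
    [2.12,1,3.18,0,0.6],
    [2.12,1,3.18,0,0.6],
    [2.12,1,3.18,0,0.6],
    [2.12,1,3.18,0,0.6],
    [2.12,1,3.18,0,0.6],
    [2.12,0,3.18,0,0.6]
  ]
}}

```text
clock: 3.32
tcp_pos: [0.5167, -0.2177, 0.1796]
orientation: [-1.57, -0.04, 0.042]
contact_force: [0.0, 0.3, -0.7]
grip_width: 0.0511
```

```bash
python3 - <<'E'
from h import *
need([.5143,-.2175,.087],3)
f=r.grab_frame("wrist"); cv2.imwrite("pics/w1.png",np.clip(f["image"][:,:,::-1]*1.8,0,255)); print(f["cam_to_world"].round(3).tolist())
for t in ["rack","linchpin_tab"]: print(t,[(np.round(d["rect"]).tolist(),round(d["p"],2)) for d in r.recognise("wrist",t)])
E
```

```text
t 3.33 tcp [ 0.5167 -0.2177  0.1796] yaw 2.97 F [ 0.02  0.31 -0.73] M [-0.03 -0.   -0.  ] w 0.0511
shift cm [-0.23  9.26  0.03] spin -0.03
[[0.999, 0.05, 0.014, 0.512], [0.052, -0.958, -0.283, -0.145], [-0.001, 0.283, -0.959, 0.308], [0.0, 0.0, 0.0, 1.0]]
rack [([233.0, 145.0, 310.0, 282.0], 0.56)]
linchpin_tab [([224.0, 307.0, 283.0, 350.0], 0.93), ([238.0, 167.0, 298.0, 229.0], 0.59)][ WARN:0@1.997] global loadsave.cpp:1063 imwrite_ Unsupported depth image for selected encoder is fallbacked to CV_8U.
```

View pics/w1.png

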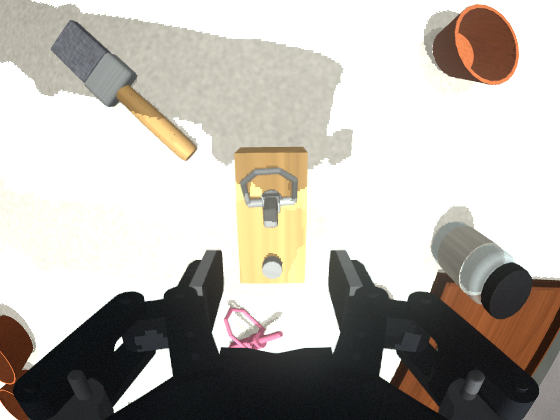

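```bash
cat >> h.py <<'E'
def wray(f,u,v):
    K=f["camera_matrix"];T_=f["cam_to_world"];x=(u-K[0,2])/K[0,0];y=(v-K[1,2])/K[1,1];a=np.hypot(x,y)
    d=np.array([np.sin(a)*x/a,np.sin(a)*y/a,np.cos(a)]) if a>0 else np.array([0,0,1.])
    return T_[:3,3],T_[:3,:3]@d
def wonz(f,u,v,z):
    o,d=wray(f,u,v);return o+d*(z-o[2])/d[2]
def wproj(f,p):
    T_=f["cam_to_world"];c=T_[:3,:3].T@(np.asarray(p)-T_[:3,3]);a=np.arctan2(np.hypot(c[0],c[1]),c[2]);k=a/np.hypot(c[0],c[1])
    K=f["camera_matrix"];return np.array([K[0,2]+K[0,0]*k*c[0],K[1,2]+K[1,1]*k*c[1]])
def crop(img,x0,y0,x1,y1,s,name,g=1.8):
    cv2.imwrite("pics/"+name,np.clip(cv2.resize(img[y0:y1,x0:x1,::-1],None,fx=s,fy=s,interpolation=cv2.INTER_CUBIC).astype(float)*g,0,255).astype(np.uint8))
E
python3 - <<'E'
from h import *
f=r.grab_frame("wrist"); crop(f["image"],220,140,320,290,4,"w1c.png",1.5)
for u,v in [(270,222)]: P(wonz(f,u,v,.095))
for p in [(.5143,-.2175,.095),(.5143,-.2175,.045)]: P(wproj(f,p))
E
```

```text
[ 0.5133 -0.2193  0.095 ]
[271.4987 219.682 ]
[272.132  200.4971]
```

View pics/w1c.png

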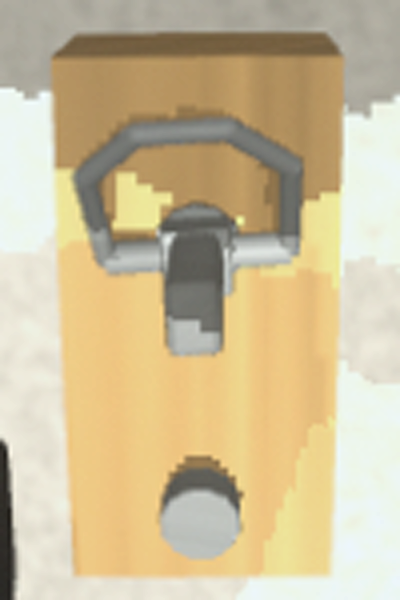

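Emit:
{"name": "send_rows", "arguments": {
  "plan": [
    [-0.2,1.5,0,0,0.5],
    [-0.17,2,0,0,0.5],
    [0,2,0,0,0.5],
    [0,2,0,0,0.5],
    [0,1.2,0,0,0.5],
    [0,0.76,0,0,0.5],
    [0,0,0,0,0.5]
  ]
}}

```text
clock: 4.4
tcp_pos: [0.5126, -0.2191, 0.0853]
orientation: [-1.57, -0.04, 0.041]
contact_force: [0.7, 0.2, 0.0]
grip_width: 0.0429
```

```bash
python3 - <<'E'
from h import *
need([.513,-.2175,.085],3)
f=r.grab_frame("scene"); crop(f["image"],190,140,310,280,4,"s2.png",1.8)
E
```

```text
t 4.4 tcp [ 0.5126 -0.2191  0.0853] yaw 2.96 F [0.67 0.17 0.02] M [-0.05  0.01 -0.01] w 0.0429
shift cm [0.04 0.03 0.16] spin -0.04
```

View pics/s2.png

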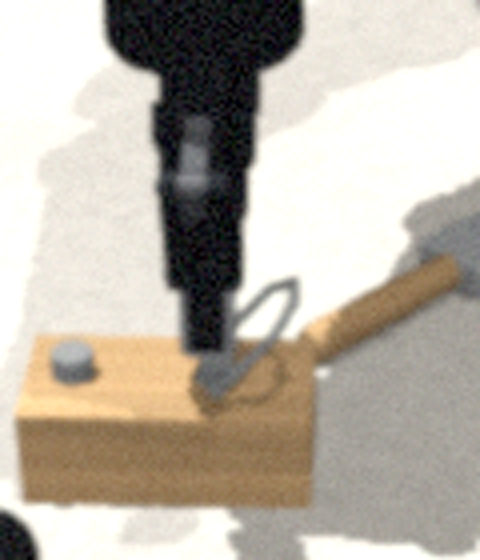

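Emit:
{"name": "send_rows", "arguments": {
  "plan": [
    [0,0,0.15,0,0.3],
    [0,0,0,0,0.1],
    [0,0,0,0,0],
    [0,0,0,0,0],
    [0,0,0,0,0]
  ],
  "force": 50
}}

```text
clock: 5.08
tcp_pos: [0.5133, -0.2173, 0.0863]
orientation: [-1.571, -0.042, 0.04]
contact_force: [-0.5, 0.9, 6.7]
grip_width: 0.0086
```

```bash
python3 - <<'E'
from h import *
need([.513,-.2175,.185],3)
f=r.grab_frame("scene"); crop(f["image"],190,140,310,280,4,"s3.png",1.8)
E
```

```text
t 5.08 tcp [ 0.5133 -0.2173  0.0863] yaw 2.99 F [-0.55  0.9   6.68] M [0.2  0.24 0.03] w 0.0086
shift cm [-0.02 -9.87 -0.02] spin -0.01
```

View pics/s3.png

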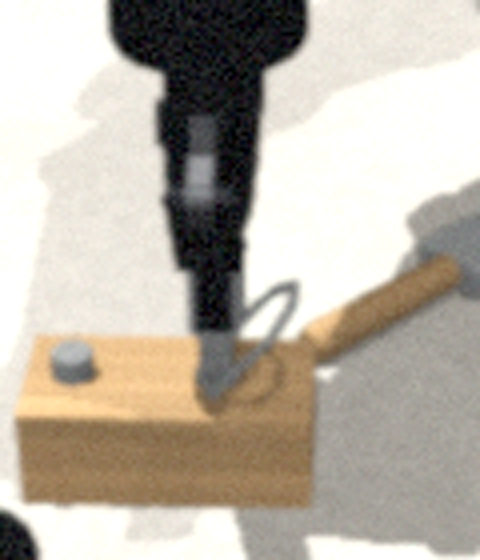

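Emit:
{"name": "send_rows", "arguments": {
  "plan": [
    [0,-0.8,0,0,0],
    [0,-1.2,0,0,0],
    [0,-1.6,0,0,0],
    [0,-2,0,0,0],
    [0,-2.4,0,0,0],
    [0,-2.4,0,0,0],
    [0,-1.4,0,0,0]
  ]
}}

```text
clock: 6.0
tcp_pos: [0.5134, -0.2176, 0.2059]
orientation: [-1.571, -0.043, 0.039]
contact_force: [-0.1, 0.3, -1.5]
grip_width: 0.0091
```

```bash
python3 - <<'E'
from h import *
need([.574,.0545,.2],18)
f=r.grab_frame("scene"); cv2.imwrite("pics/s4.png",np.clip(f["image"][60:,130:,::-1].astype(float)*1.8,0,255).astype(np.uint8))
f=r.grab_frame("wrist"); crop(f["image"],180,140,380,340,3,"w4.png",1.5)
E
```

```text
t 6.0 tcp [ 0.5134 -0.2176  0.2059] yaw 2.99 F [-0.1   0.33 -1.54] M [-0.   -0.01  0.04] w 0.0091
shift cm [ 7.46  0.57 26.86] spin -15.01
```

View pics/s4.png

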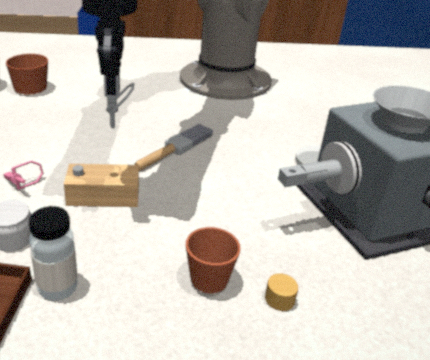

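View pics/w4.png

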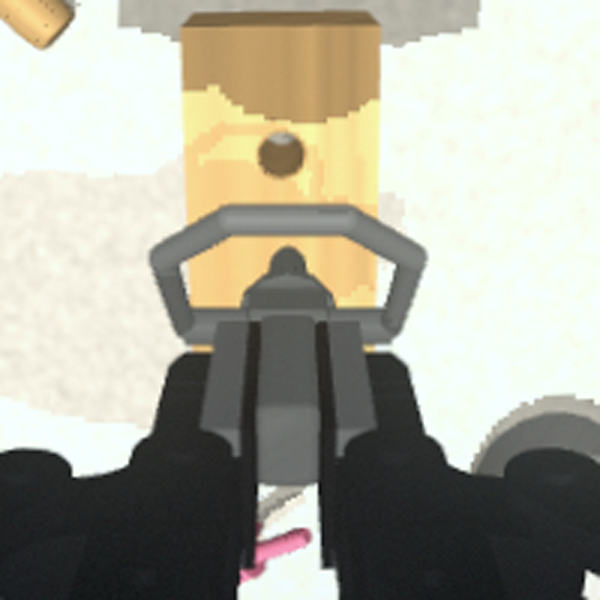

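Emit:
{"name": "send_rows", "arguments": {
  "plan": [
    [0,0,0,-7.5,0],
    [0,0,0,-7.5,0],
    [2,0,2.5,0,0],
    [2,0,2.5,0,0],
    [2,0,2.5,0,0],
    [2,0,2.5,0,0],
    [2,0,2.5,0,0],
    [2,0,2.5,0,0],
    [1.4,0,2.5,0,0],
    [0.8,0,2.5,0,0],
    [0,0,0,0,0]
  ]
}}

```text
clock: 7.48
tcp_pos: [0.5855, 0.0196, 0.2029]
orientation: [-1.555, -0.249, 0.251]
contact_force: [-0.6, -0.3, -0.5]
grip_width: 0.0087
```

```bash
python3 - <<'E'
from h import *
need([.574,.0545,.2],18)
f=r.grab_frame("scene"); crop(f["image"],340,110,500,290,3,"s5.png",1.8)
f=r.grab_frame("top"); crop(f["image"],50,150,230,250,4,"t5.png",1.8)
f=r.grab_frame("wrist"); crop(f["image"],120,0,440,290,2,"w5.png",1.5)
E
```

```text
t 7.47 tcp [0.5855 0.0196 0.2029] yaw 18.25 F [-0.61 -0.3  -0.51] M [-0.01 -0.01 -0.  ] w 0.0087
shift cm [0.   0.3  3.68] spin 0.25
```

View pics/s5.png

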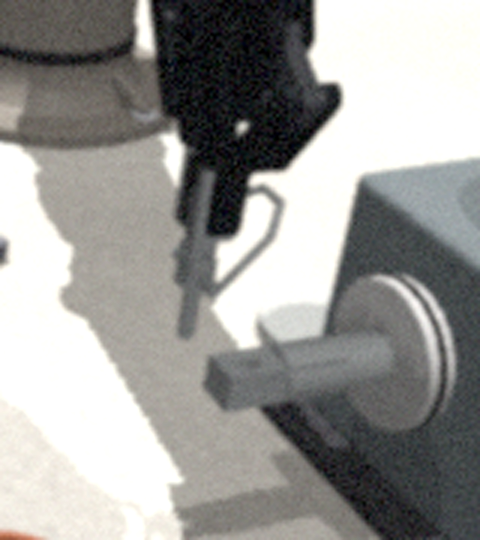

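View pics/t5.png

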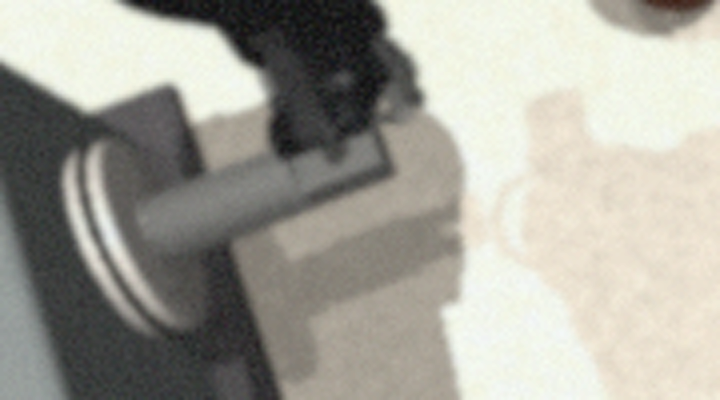

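View pics/w5.png

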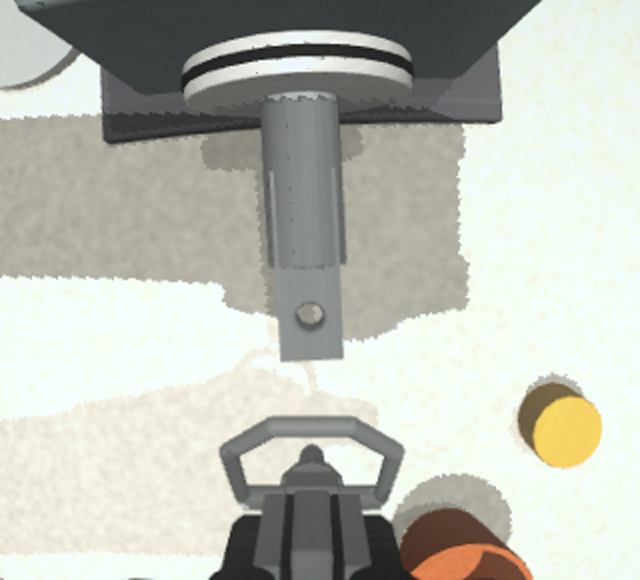

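```bash
python3 - <<'E'
from h import *
f=r.grab_frame("wrist"); crop(f["image"],240,40,310,240,8,"w5b.png",1.8)
im=cv2.imread("pics/w5b.png"); print(im.shape); cv2.imwrite("pics/w5c.png",im[700:1300])
P("hole",wonz(f,275,157.3,.11))
E
```

```text
(1600, 560, 3)
hole [0.5717 0.0546 0.11  ]
```

View pics/w5c.png

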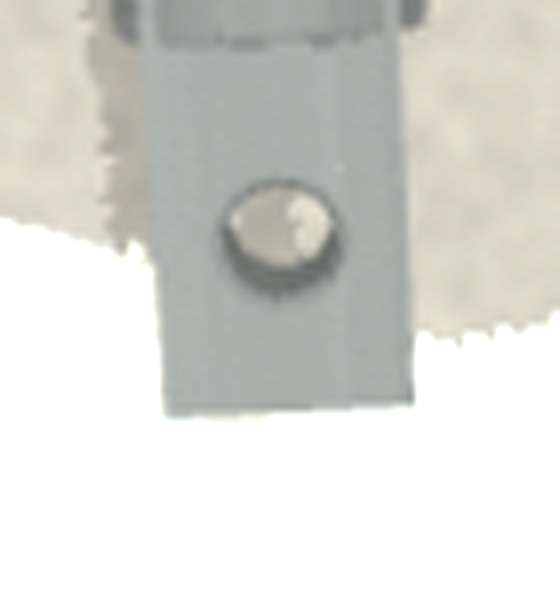

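```bash
python3 - <<'E'
from h import *
f=r.grab_frame("wrist")
q=[wonz(f,*T(x,y,8,240,127.5),.11) for x,y in[(167,413),(413,403),(147,44),(398,38),(281,238)]]
for a in q:P(a)
e=(q[0]+q[1])/2;j=(q[2]+q[3])/2
P("ax",np.degrees(np.arctan2(*(e-j)[1::-1])),"left",np.degrees(np.arctan2(*(q[0]-q[2])[1::-1])),"right",np.degrees(np.arctan2(*(q[1]-q[3])[1::-1])),"end",np.degrees(np.arctan2(*(q[1]-q[0])[1::-1])),"w",np.linalg.norm(q[0]-q[1]),np.linalg.norm(q[2]-q[3]),"len",np.linalg.norm(e-j),"hole-end",np.linalg.norm(e-q[4]))
tip=wonz(f,276,229.5,.1316);P("tip",tip)
need([q[4][0],q[4][1],.2],20)
E
```

```text
[0.5669 0.0369 0.11  ]
[0.587  0.0443 0.11  ]
[0.5556 0.0671 0.11  ]
[0.5757 0.0741 0.11  ]
[0.5716 0.0546 0.11  ]
ax -69.4526 left -69.5814 right -69.3223 end 20.274 w 0.0214 0.0213 len 0.032 hole-end 0.0149
tip [0.5863 0.0121 0.1316]
t 7.72 tcp [0.586  0.0151 0.2033] yaw 17.88 F [-0.7   0.79 -0.78] M [ 0.04  0.01 -0.  ] w 0.0088
shift cm [-0.16  0.33  4.2 ] spin -2.12
```

Emit:
{"name": "send_rows", "arguments": {
  "plan": [
    [0,0,0,-2.3,0],
    [0,0,0,0,0],
    [0,0,0,0,0]
  ]
}}

```text
clock: 8.1
tcp_pos: [0.5862, 0.0164, 0.2037]
orientation: [-1.553, -0.278, 0.277]
contact_force: [0.0, 0.2, -1.4]
grip_width: 0.0086
```

```bash
python3 - <<'E'
from h import *
need([.5716,.0546,.2],20.3)
f=r.grab_frame("wrist");need([.5716,.0546,.2],20.3);print(f["cam_to_world"].round(4)[:3,3])
crop(f["image"],236,130,316,240,7,"w6.png",1.8)
im=cv2.imread("pics/w6.png");cv2.imwrite("pics/w6.png",im[:600]);cv2.imwrite("pics/w6b.png",im[500:])
E
```

```text
t 8.1 tcp [0.5862 0.0164 0.2037] yaw 20.26 F [ 0.    0.24 -1.37] M [-0.05  0.03 -0.01] w 0.0086
shift cm [-0.05  0.37  4.09] spin -0.04
t 8.15 tcp [0.5862 0.0165 0.2037] yaw 20.27 F [-0.92 -0.34 -1.61] M [0.06 0.06 0.01] w 0.0087
shift cm [-0.05  0.37  4.08] spin -0.03
[0.5603 0.0843 0.3325]
```

View pics/w6.png

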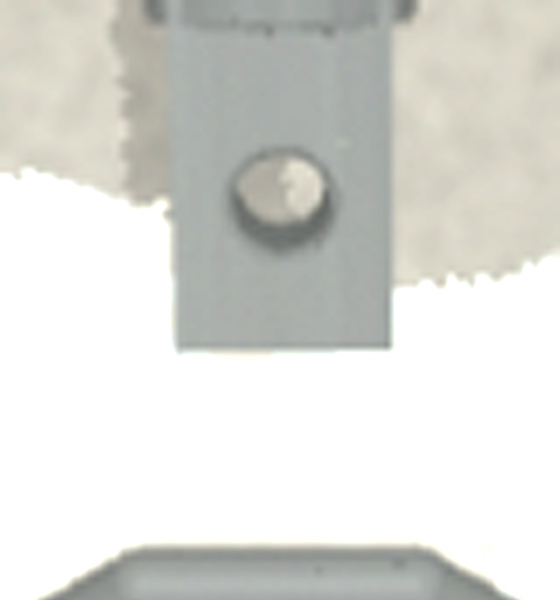

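View pics/w6b.png

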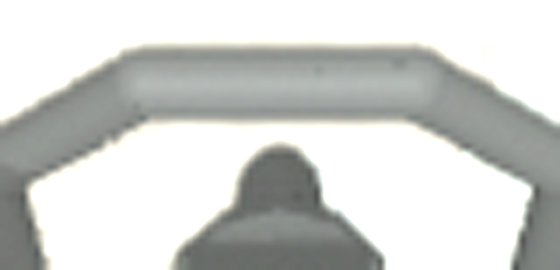

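```bash
python3 - <<'E'
from h import *
f=r.grab_frame("wrist")
h=wonz(f,276.0,158.0,.11);t=wonz(f,276.1,222.1,.1324)
z=np.array([-np.sin(np.radians(20.3)),np.cos(np.radians(20.3)),0]);x=np.array([z[1],-z[0],0])
tc=t-z*.0032
P("hole",h,"tip",tc,"dx",(h-tc)@x*100,"dz",(h-tc)@z*100)
need(h,20.3)
need(h-(tc-r.get_obs()["tcp_pos"]),20.3)
E
```

```text
hole [0.5715 0.055  0.11  ] tip [0.586  0.0156 0.1324] dx -0.0023 dz 4.1973
t 8.2 tcp [0.5862 0.0166 0.2037] yaw 20.28 F [-0.17 -0.03 -1.66] M [-0.    0.01  0.02] w 0.009
shift cm [-0.05  9.37  4.11] spin -0.02
t 8.2 tcp [0.5862 0.0166 0.2037] yaw 20.28 F [-0.17 -0.03 -1.66] M [-0.    0.01  0.02] w 0.009
shift cm [-0.    2.24  4.2 ] spin -0.02
```

Emit:
{"name": "send_rows", "arguments": {
  "plan": [
    [0,0,0.8,0,0],
    [0,0,1,0,0],
    [0,0,1,0,0],
    [0,0,0.8,0,0],
    [0,0.4,0.4,0,0],
    [0,0.6,0.15,0,0],
    [0,0.5,0,0,0],
    [0,0,0,0,0],
    [0,0,0,0,0]
  ]
}}

```text
clock: 9.32
tcp_pos: [0.5719, 0.0554, 0.1887]
orientation: [-1.553, -0.278, 0.277]
contact_force: [0.5, 0.6, -1.0]
grip_width: 0.0088
```

```bash
python3 - <<'E'
from h import *
f=r.grab_frame("wrist");need([.5715,.055,.1873],20.3)
crop(f["image"],226,150,326,250,6,"w7.png",1.8)
f=r.grab_frame("scene"); crop(f["image"],390,120,490,260,4,"s7.png",1.8)
f=r.grab_frame("top"); crop(f["image"],70,140,190,230,5,"t7.png",1.8)
E
```

```text
t 9.38 tcp [0.572  0.0554 0.1888] yaw 20.27 F [ 0.1   0.93 -1.2 ] M [-0.06 -0.01  0.03] w 0.009
shift cm [-0.06  0.15 -0.02] spin -0.03
```

View pics/w7.png

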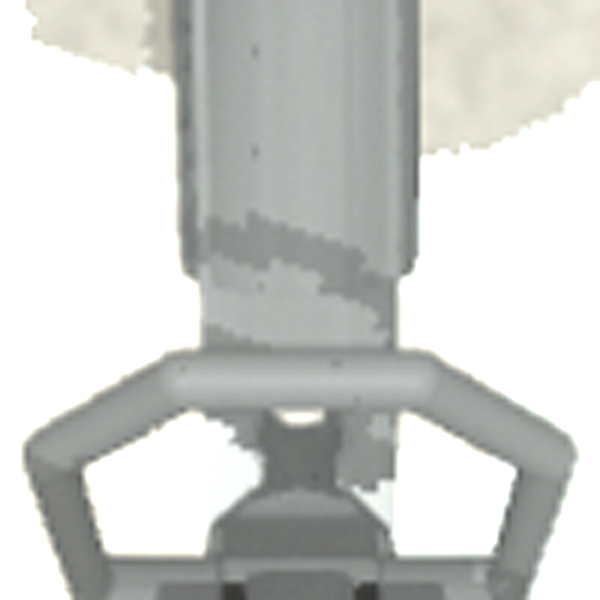

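View pics/s7.png

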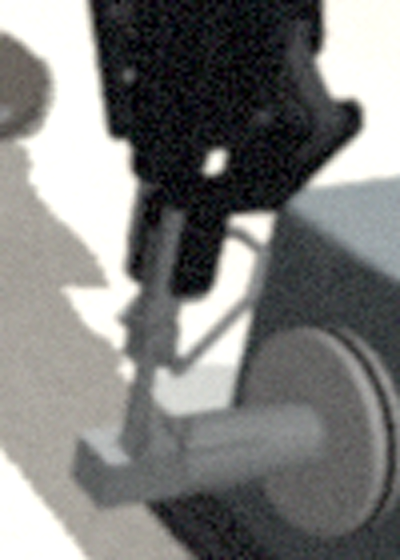

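View pics/t7.png

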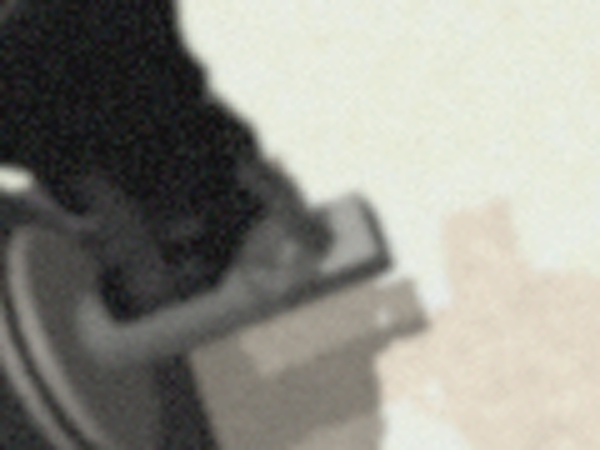

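Emit:
{"name": "send_rows", "arguments": {
  "plan": [
    [0,0.2,0,0,0],
    [0,0.2,0,0,0],
    [0,0.2,0,0,0],
    [0,0.2,0,0,0],
    [0,0,0,0,0],
    [0,0,0,0,0]
  ]
}}

```text
clock: 10.22
tcp_pos: [0.5718, 0.0556, 0.1807]
orientation: [-1.553, -0.278, 0.278]
contact_force: [-0.6, -0.0, -1.1]
grip_width: 0.0092
```

```bash
python3 - <<'E'
from h import *
f=r.grab_frame("wrist");need([.5715,.055,.1873],20.3)
crop(f["image"],226,150,326,250,6,"w8.png",1.8)
E
```

```text
t 10.28 tcp [0.5718 0.0556 0.1808] yaw 20.29 F [-0.38 -0.14 -0.28] M [ 0.03 -0.    0.03] w 0.0086
shift cm [-0.05 -0.65 -0.05] spin -0.01
```

View pics/w8.png

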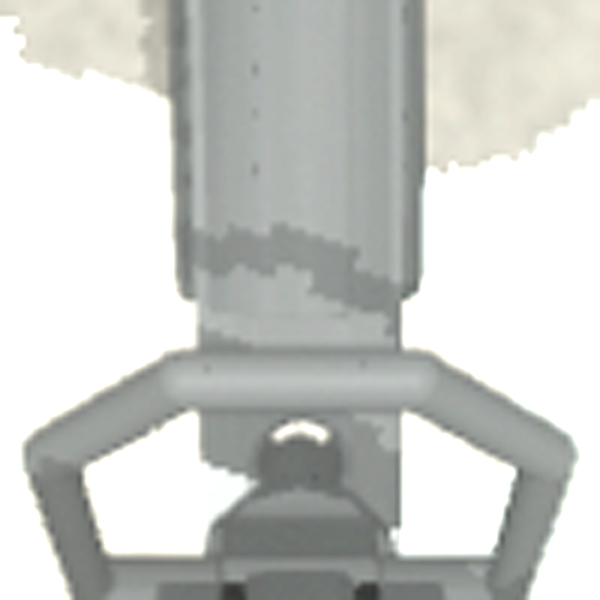

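Emit:
{"name": "send_rows", "arguments": {
  "plan": [
    [0,0.15,0.04,0,0],
    [0,0.15,0,0,0],
    [0,0.15,0,0,0],
    [0,0,0,0,0]
  ]
}}

```text
clock: 10.78
tcp_pos: [0.5716, 0.0559, 0.176]
orientation: [-1.553, -0.278, 0.278]
contact_force: [-0.4, 0.2, -1.8]
grip_width: 0.0089
```

```bash
python3 - <<'E'
from h import *
f=r.grab_frame("wrist");need([.5715,.055,.1513],20.3)
crop(f["image"],226,150,326,250,6,"w9.png",1.8)
E
```

```text
t 10.82 tcp [0.5716 0.0559 0.1761] yaw 20.29 F [ 0.9  -1.25 -1.28] M [-0.06  0.    0.  ] w 0.0089
shift cm [-0.04  2.48 -0.08] spin -0.01
```

View pics/w9.png

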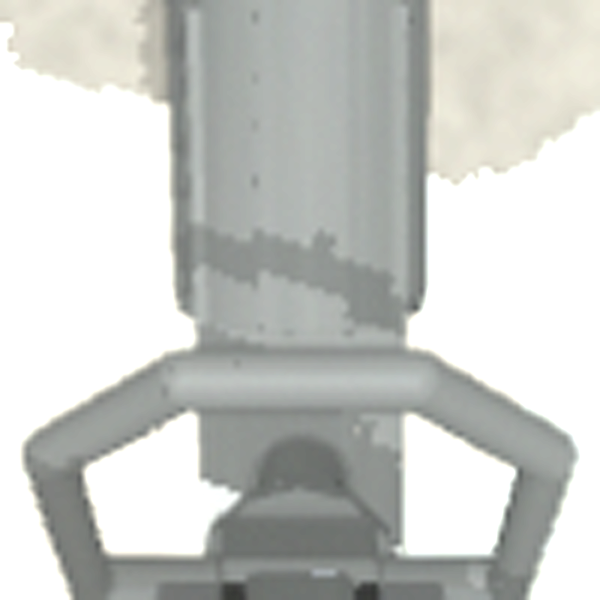

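Emit:
{"name": "send_rows", "arguments": {
  "plan": [
    [0,0.15,0,0,0],
    [0,0.15,0,0,0],
    [0,0.15,0,0,0],
    [0,0.15,0,0,0],
    [0,0,0,0,0]
  ]
}}

```text
clock: 11.45
tcp_pos: [0.5716, 0.056, 0.17]
orientation: [-1.553, -0.278, 0.278]
contact_force: [0.5, -0.9, -0.5]
grip_width: 0.0087
```

```bash
python3 - <<'E'
from h import *
need([.5715,.055,.1513],20.3)
f=r.grab_frame("scene"); crop(f["image"],390,120,490,260,4,"s10.png",1.8)
E
```

```text
t 11.45 tcp [0.5716 0.056  0.17  ] yaw 20.29 F [ 0.46 -0.9  -0.52] M [-0.07 -0.06  0.  ] w 0.0087
shift cm [-0.04  1.87 -0.09] spin -0.01
```

View pics/s10.png

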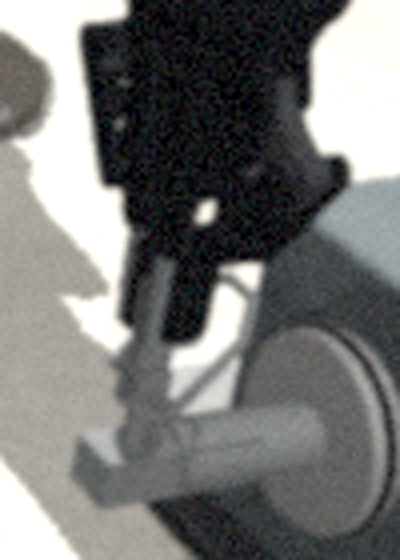

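Pin is entering cleanly (about 11 mm deep, no force). Going on down.

Emit:
{"name": "send_rows", "arguments": {
  "plan": [
    [0,0.2,0,0,0],
    [0,0.2,0,0,0],
    [0,0.2,0,0,0],
    [0,0.2,0,0,0],
    [0,0.2,0,0,0],
    [0,0.2,0,0,0],
    [0,0,0,0,0]
  ]
}}

```text
clock: 12.38
tcp_pos: [0.5716, 0.056, 0.158]
orientation: [-1.553, -0.278, 0.278]
contact_force: [0.1, 0.1, -1.4]
grip_width: 0.0088
```

Emit:
{"name": "send_rows", "arguments": {
  "plan": [
    [0,0.15,0,0,0],
    [0,0.15,0,0,0],
    [0,0.1,0,0,0],
    [0,0.1,0,0,0],
    [0,0,0,0,0]
  ]
}}

```text
clock: 13.0
tcp_pos: [0.5716, 0.0559, 0.1531]
orientation: [-1.553, -0.278, 0.278]
contact_force: [0.0, -0.6, -1.3]
grip_width: 0.009
```

```bash
python3 - <<'E'
from h import *
need([.5715,.055,.1513],20.3)
f=r.grab_frame("scene"); crop(f["image"],390,120,490,260,4,"s11.png",1.8)
E
```

```text
t 13.0 tcp [0.5716 0.0559 0.1531] yaw 20.29 F [ 0.03 -0.6  -1.35] M [-0.17 -0.06  0.02] w 0.009
shift cm [-0.04  0.18 -0.08] spin -0.01
```

View pics/s11.png

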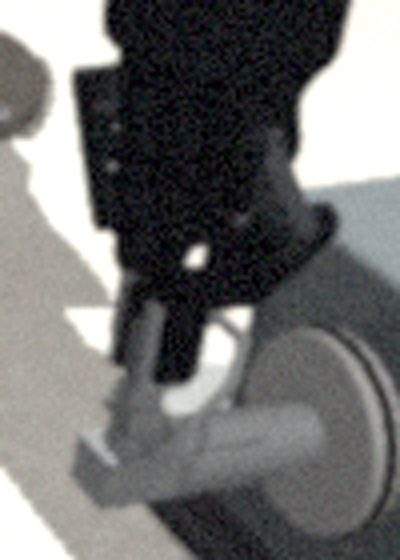

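Emit:
{"name": "send_rows", "arguments": {
  "plan": [
    [0,0.05,0,0,0],
    [0,0.05,0,0,0],
    [0,0.05,0,0,0],
    [0,0,0,0,0]
  ]
}}

```text
clock: 13.55
tcp_pos: [0.5716, 0.0559, 0.1516]
orientation: [-1.553, -0.278, 0.278]
contact_force: [-0.2, -0.5, -0.9]
grip_width: 0.0087
```

Emit:
{"name": "send_rows", "arguments": {
  "plan": [
    [0,0.05,0,0,0],
    [0,0,0,0,0],
    [0,0,0,0,0]
  ]
}}

```text
clock: 13.92
tcp_pos: [0.5717, 0.056, 0.1513]
orientation: [-1.553, -0.278, 0.278]
contact_force: [-0.1, -0.5, 1.3]
grip_width: 0.0092
```

Emit:
{"name": "send_rows", "arguments": {
  "plan": [
    [0,0.05,0,0,0],
    [0,0,0,0,0],
    [0,0,0,0,0]
  ]
}}

```text
clock: 14.3
tcp_pos: [0.5717, 0.056, 0.1513]
orientation: [-1.553, -0.278, 0.278]
contact_force: [-2.2, -1.7, 6.4]
grip_width: 0.0092
```

```bash
python3 - <<'E'
from h import *
need([.5715,.055,.1513],20.3)
f=r.grab_frame("wrist");crop(f["image"],196,120,346,270,4,"w12.png",1.8)
f=r.grab_frame("top"); crop(f["image"],70,140,190,230,5,"t12.png",1.8)
E
```

```text
t 14.3 tcp [0.5717 0.056  0.1513] yaw 20.29 F [-2.17 -1.69  6.4 ] M [-0.27  0.5   0.04] w 0.0092
shift cm [-0.06  0.   -0.08] spin -0.01
```

View pics/w12.png

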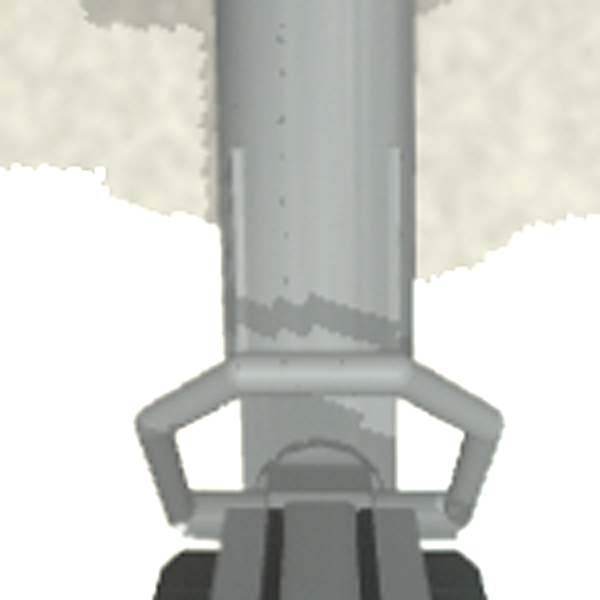

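View pics/t12.png

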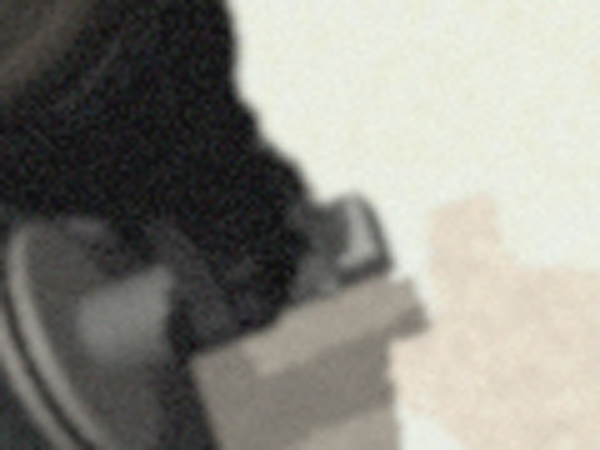

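Emit:
{"name": "send_rows", "arguments": {
  "plan": [
    [0,-0.08,0,0,0],
    [0,0,0,0,0.15],
    [0,0,0,0,0.37],
    [0,0,0,0,0.37],
    [0,0,0,0,0.37],
    [0,-0.8,0,0,0.37],
    [0,-1.6,0,0,0.37],
    [0,-2,0,0,0.37],
    [0,-2,0,0,0.37],
    [0,-1,0,0,0.37],
    [0,0,0,0,0.37]
  ]
}}

```text
clock: 15.78
tcp_pos: [0.5722, 0.0561, 0.2266]
orientation: [-1.553, -0.279, 0.276]
contact_force: [-0.5, -0.2, -0.5]
grip_width: 0.0316
```

```bash
python3 - <<'E'
from h import *
need([.5717,.056,.225],20.3)
f=r.grab_frame("scene"); crop(f["image"],390,100,510,250,4,"s13.png",1.8)
f=r.grab_frame("wrist");crop(f["image"],176,120,376,320,3,"w13.png",1.8)
E
```

```text
t 15.78 tcp [0.5722 0.0561 0.2266] yaw 20.28 F [-0.53 -0.21 -0.51] M [-0.04  0.05  0.01] w 0.0316
shift cm [-0.04  0.16  0.01] spin -0.02
```

View pics/s13.png

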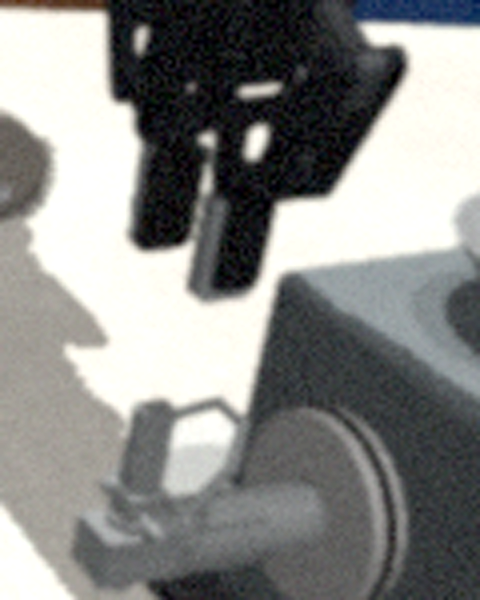

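View pics/w13.png

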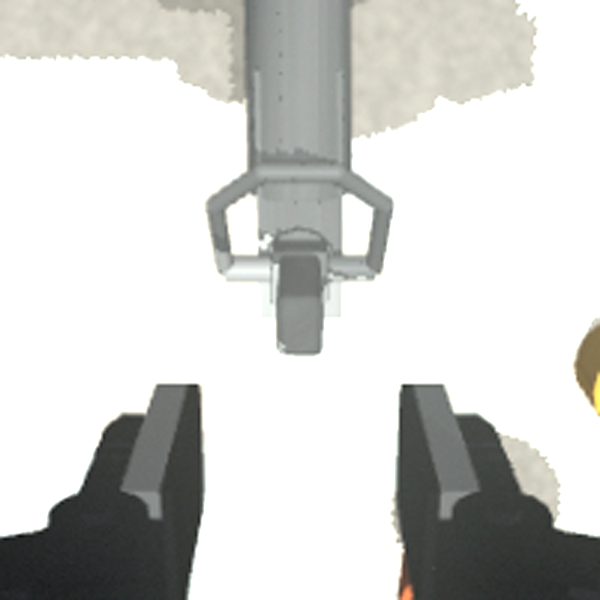

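Emit:
{"name": "send_rows", "arguments": {
  "plan": [
    [0,0,1.2,0,0.37],
    [0,0,2,0,0.37],
    [0,0,1.5,0,0.37],
    [0,0,0.6,0,0.37],
    [0,1,0,0,0.37],
    [0,1.5,0,0,0.37],
    [0,1.5,0,0,0.37],
    [0,1.5,0,0,0.37],
    [0,1,0,0,0.37],
    [0,0,0,0,0.37]
  ]
}}

```text
clock: 17.12
tcp_pos: [0.5528, 0.1055, 0.1595]
orientation: [-1.553, -0.276, 0.279]
contact_force: [0.7, -0.2, 0.8]
grip_width: 0.0315
```

```bash
python3 - <<'E'
from h import *
need([.5717,.056,.142],20.3)
f=r.grab_frame("scene"); crop(f["image"],390,100,530,250,4,"s14.png",1.8)
f=r.grab_frame("wrist");crop(f["image"],176,120,376,320,3,"w14.png",1.8)
E
```

```text
t 17.12 tcp [0.5528 0.1055 0.1595] yaw 20.29 F [ 0.66 -0.16  0.83] M [ 0.02 -0.02  0.04] w 0.0315
shift cm [ 0.06  1.75 -5.3 ] spin -0.01
```

View pics/s14.png

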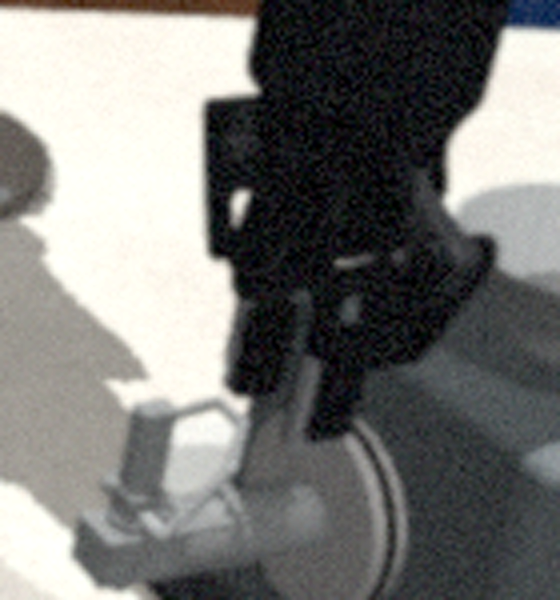

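View pics/w14.png

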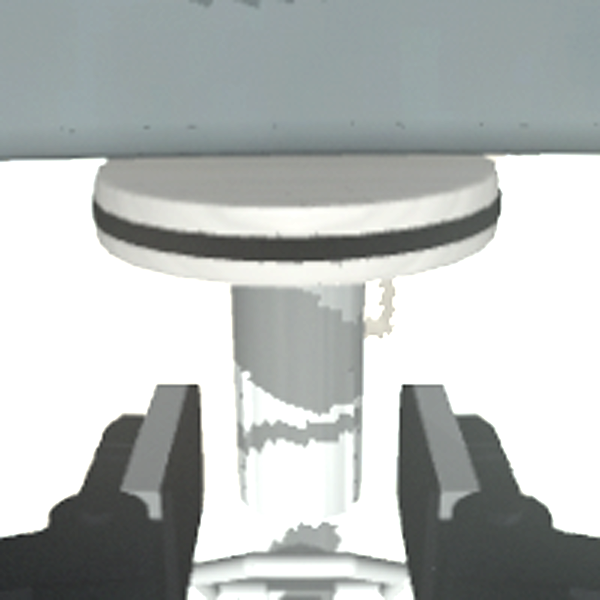

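Emit:
{"name": "send_rows", "arguments": {
  "plan": [
    [0,0.9,0,0,0.31],
    [0,0.85,0,0,0.31],
    [0,0,0,0,0.31],
    [0,0,-0.6,0,0.31],
    [0,0,-0.6,0,0.31],
    [0,0,-0.6,0,0.31],
    [0,0,-0.6,0,0.31],
    [0,0,-0.6,0,0.31],
    [0,0,-0.6,0,0.31],
    [0,0,0,0,0.31]
  ]
}}

```text
clock: 18.48
tcp_pos: [0.5659, 0.0709, 0.1428]
orientation: [-1.554, -0.277, 0.277]
contact_force: [-1.2, 0.5, -0.3]
grip_width: 0.0262
```

```bash
python3 - <<'E'
from h import *
need([.5717,.056,.142],20.3)
f=r.grab_frame("scene"); crop(f["image"],390,100,530,250,4,"s15.png",1.8)
f=r.grab_frame("wrist");crop(f["image"],176,200,376,400,3,"w15.png",1.8)
E
```

```text
t 18.48 tcp [0.5659 0.0709 0.1428] yaw 20.22 F [-1.21  0.51 -0.3 ] M [0.04 0.01 0.04] w 0.0262
shift cm [ 0.03  0.08 -1.6 ] spin -0.08
```

View pics/s15.png

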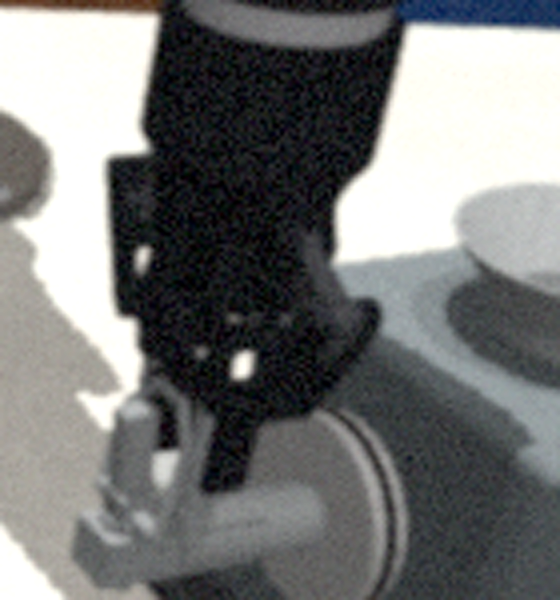

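View pics/w15.png

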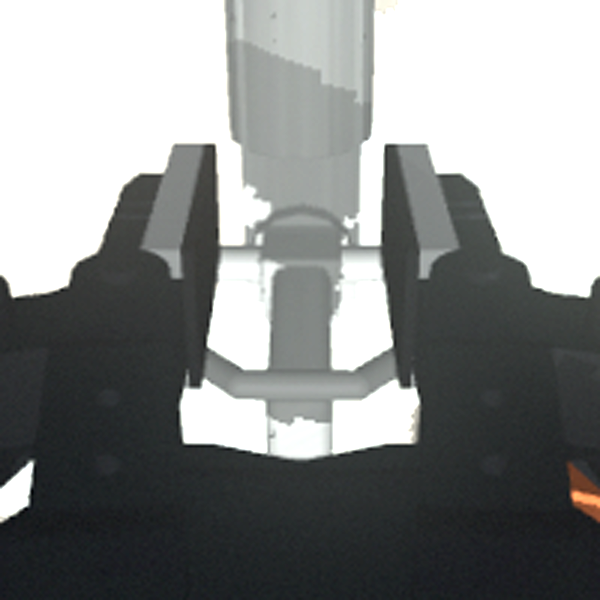

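Emit:
{"name": "send_rows", "arguments": {
  "plan": [
    [0,0,-0.5,0,0.31],
    [0,0,-0.5,0,0.31],
    [0,0,-0.5,0,0.31],
    [0,0,-0.5,0,0.31],
    [0,0,-0.5,0,0.31],
    [0,0,-0.5,0,0.31],
    [0,0,0,0,0.31]
  ]
}}

```text
clock: 19.45
tcp_pos: [0.5764, 0.043, 0.143]
orientation: [-1.553, -0.277, 0.277]
contact_force: [-0.1, 1.0, 0.3]
grip_width: 0.0266
```

```bash
python3 - <<'E'
from h import *
need([.5717,.056,.142],20.3)
f=r.grab_frame("scene"); crop(f["image"],370,100,510,250,4,"s16.png",1.8)
f=r.grab_frame("wrist");crop(f["image"],176,100,376,300,3,"w16.png",1.8)
E
```

```text
t 19.45 tcp [0.5764 0.043  0.143 ] yaw 20.23 F [-0.08  0.96  0.32] M [-0.04  0.02  0.02] w 0.0266
shift cm [0.01 0.1  1.38] spin -0.07
```

View pics/s16.png

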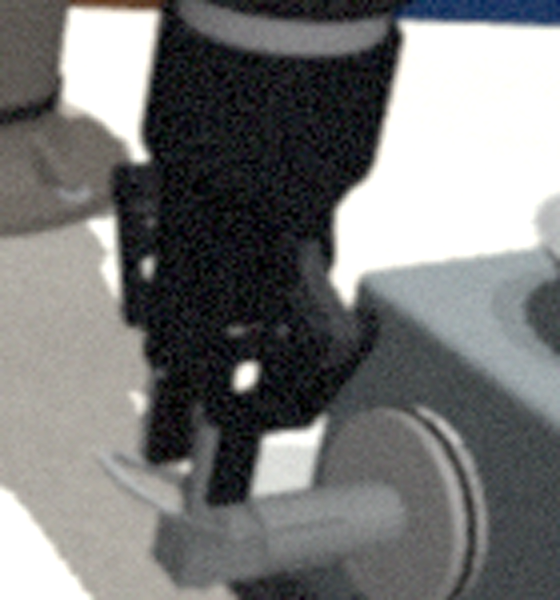

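View pics/w16.png

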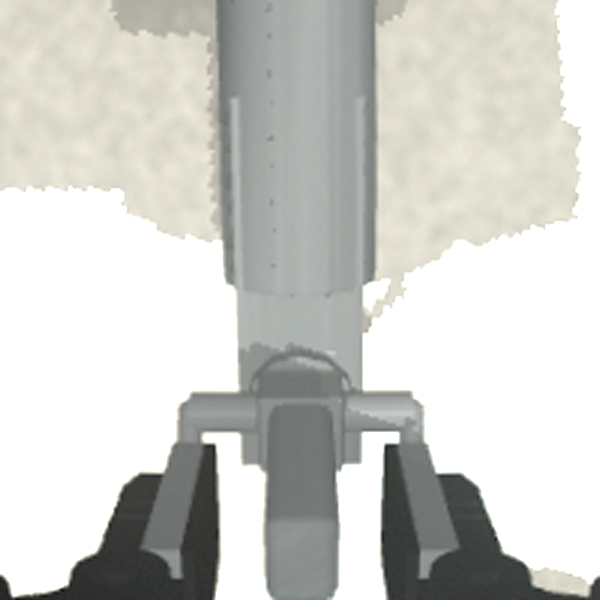

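Emit:
{"name": "send_rows", "arguments": {
  "plan": [
    [0,0,-0.4,0,0.36],
    [0,0,-0.4,0,0.37],
    [0,0,0,0,0.37],
    [0,0.4,0,0,0.37],
    [0,0.4,0,0,0.37],
    [0,0.4,0,0,0.37],
    [0,0.4,0,0,0.37],
    [0,0,0,0,0.37]
  ]
}}

```text
clock: 20.55
tcp_pos: [0.5787, 0.0364, 0.1266]
orientation: [-1.553, -0.278, 0.278]
contact_force: [0.2, -1.0, -0.3]
grip_width: 0.0315
```

```bash
python3 - <<'E'
from h import *
need([.5717,.056,.112],20.3)
f=r.grab_frame("scene"); crop(f["image"],370,100,510,250,4,"s17.png",1.8)
f=r.grab_frame("wrist");crop(f["image"],176,100,376,300,3,"w17.png",1.8)
E
```

```text
t 20.55 tcp [0.5787 0.0364 0.1266] yaw 20.3 F [ 0.24 -1.03 -0.32] M [-0.05 -0.07 -0.  ] w 0.0315
shift cm [0.02 1.46 2.09] spin -0.0
```

View pics/s17.png

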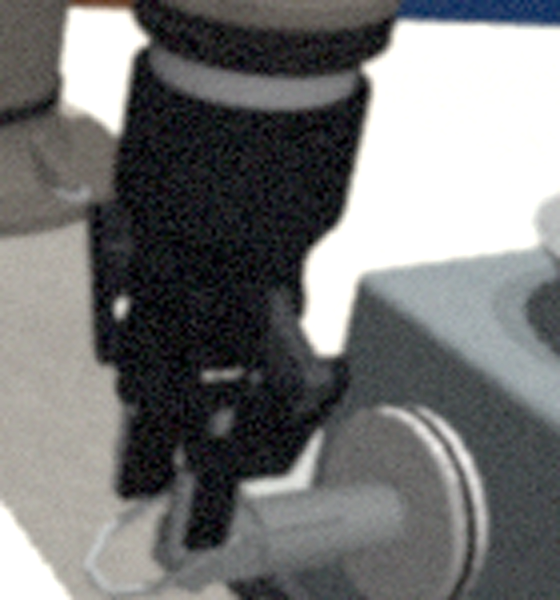

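View pics/w17.png

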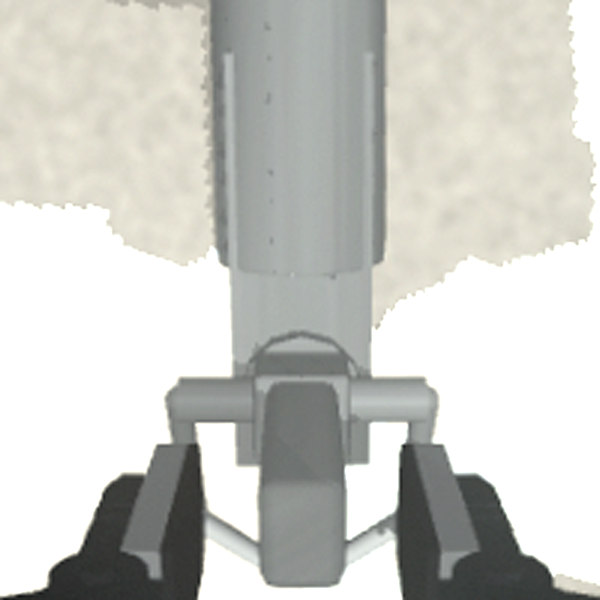

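Emit:
{"name": "send_rows", "arguments": {
  "plan": [
    [0,0.3,0,0,0.37],
    [0,0.3,0,0,0.37],
    [0,0.3,0,0,0.37],
    [0,0.3,0,0,0.37],
    [0,0.15,0,0,0.37],
    [0,0,0,0,0.37]
  ]
}}

```text
clock: 21.4
tcp_pos: [0.5788, 0.0362, 0.1133]
orientation: [-1.553, -0.277, 0.278]
contact_force: [0.7, -0.0, 0.1]
grip_width: 0.0318
```

```bash
python3 - <<'E'
from h import *
need([.5717,.056,.112],20.3)
f=r.grab_frame("scene"); crop(f["image"],370,130,510,280,4,"s18.png",1.8)
f=r.grab_frame("wrist");crop(f["image"],176,100,376,300,3,"w18.png",1.8)
E
```

```text
t 21.4 tcp [0.5788 0.0362 0.1133] yaw 20.29 F [ 0.72 -0.05  0.09] M [-0.11 -0.02  0.03] w 0.0318
shift cm [0.02 0.13 2.11] spin -0.01
```

View pics/s18.png

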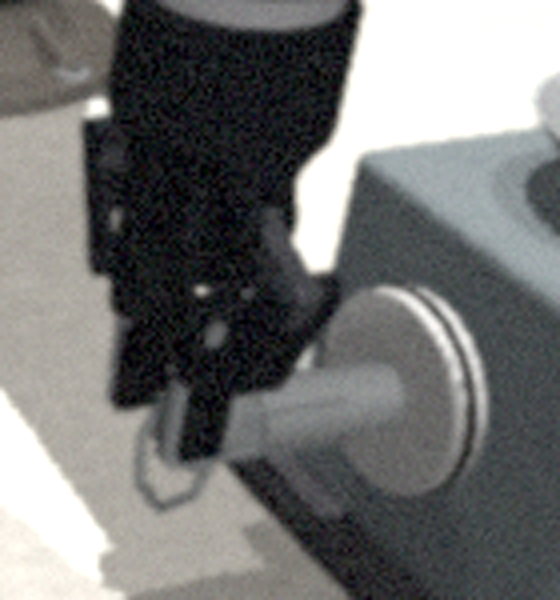

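View pics/w18.png

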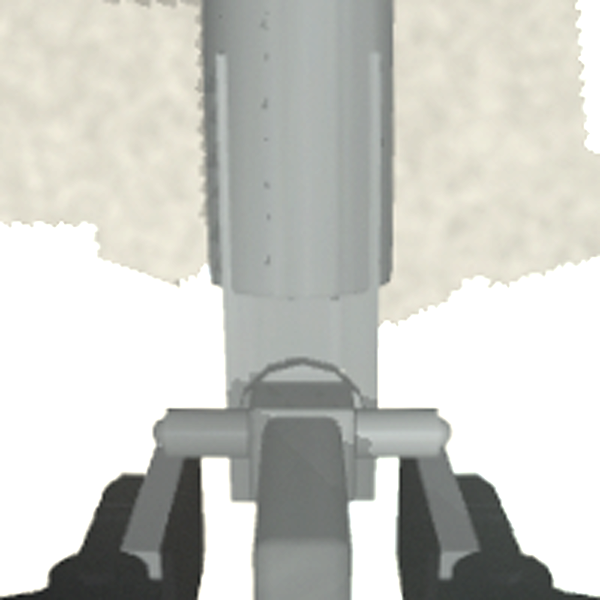

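Emit:
{"name": "send_rows", "arguments": {
  "plan": [
    [0,0,0.2,0,0.37],
    [0,0,0.2,0,0.37],
    [0,0,0.2,0,0.37],
    [0,0,0.1,0,0.37],
    [0,0,0,0,0.37],
    [0,0,0,0,0.37]
  ]
}}

```text
clock: 22.25
tcp_pos: [0.5764, 0.0429, 0.1135]
orientation: [-1.553, -0.278, 0.278]
contact_force: [0.6, -1.2, -1.4]
grip_width: 0.0316
```

```bash
python3 - <<'E'
from h import *
need([.5717,.056,.112],20.3)
f=r.grab_frame("scene"); crop(f["image"],370,130,510,280,4,"s19.png",1.8)
f=r.grab_frame("wrist");crop(f["image"],176,100,376,300,3,"w19.png",1.8)
E
```

```text
t 22.25 tcp [0.5764 0.0429 0.1135] yaw 20.29 F [ 0.61 -1.23 -1.42] M [-0.27 -0.02  0.03] w 0.0316
shift cm [0.01 0.15 1.4 ] spin -0.01
```

View pics/s19.png

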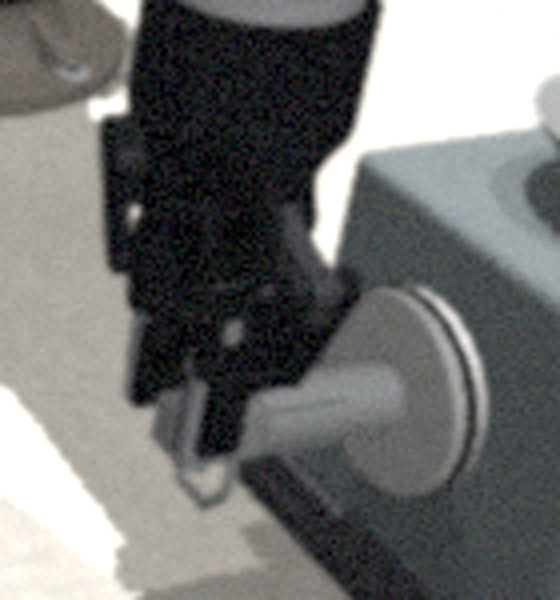

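View pics/w19.png

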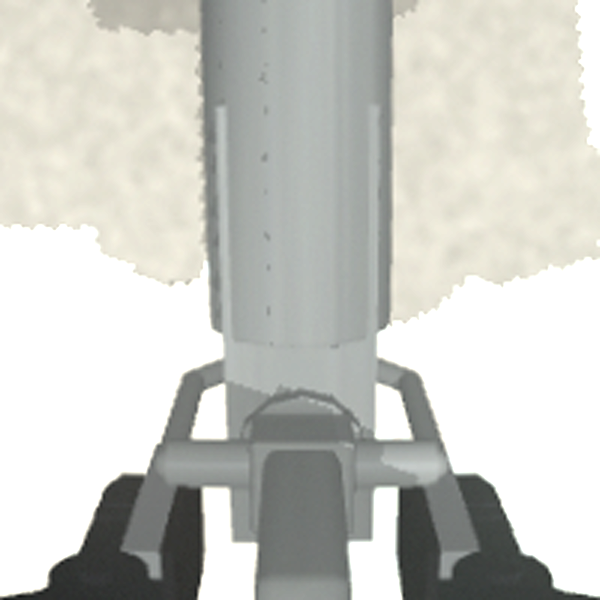

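Emit:
{"name": "send_rows", "arguments": {
  "plan": [
    [0,0,0.08,0,0.37],
    [0,0,0,0,0.37],
    [0,0,0,0,0.37]
  ]
}}

```text
clock: 22.72
tcp_pos: [0.5763, 0.0431, 0.1135]
orientation: [-1.553, -0.278, 0.277]
contact_force: [-0.3, -3.6, -1.3]
grip_width: 0.0315
```

```bash
python3 - <<'E'
from h import *
need([.5717,.056,.112],20.3)
f=r.grab_frame("wrist");crop(f["image"],176,100,376,300,3,"w20.png",1.8)
# predicted leg corner pixel for ring angles
z=np.array([-np.sin(np.radians(20.3)),np.cos(np.radians(20.3)),0]);x=np.array([z[1],-z[0],0]);c=np.array([.5717,.056,.116])
for a in (4.3,4.4,4.5,4.6,4.7,4.75):
    for L in (30,):
        # dir: angle0 -> -drive x = +z ; pi/2 up
        d=np.cos(a)*z+np.sin(a)*np.array([0,0,1]); p=c+d*L/1e3
        print(a,[((wproj(f,p+s*.019*x)-[176,100])*3).round(0) for s in (-1,1)], ((wproj(f,c+d*.046)-[176,100])*3).round())
print(((wproj(f,c+x*.019)-[176,100])*3).round(),((wproj(f,c-x*.019)-[176,100])*3).round())
E
```

```text
t 22.73 tcp [0.5763 0.0431 0.1135] yaw 20.26 F [-0.27 -3.61 -1.34] M [-0.73 -0.19  0.1 ] w 0.0315
shift cm [0.01 0.15 1.37] spin -0.04
4.3 [array([195., 458.]), array([413., 458.])] [304. 457.]
4.4 [array([195., 441.]), array([413., 441.])] [304. 433.]
4.5 [array([194., 424.]), array([414., 424.])] [304. 409.]
4.6 [array([194., 407.]), array([414., 407.])] [304. 385.]
4.7 [array([193., 391.]), array([414., 390.])] [304. 361.]
4.75 [array([193., 382.]), array([415., 382.])] [304. 350.]
[438. 462.] [172. 462.]
```

View pics/w20.png

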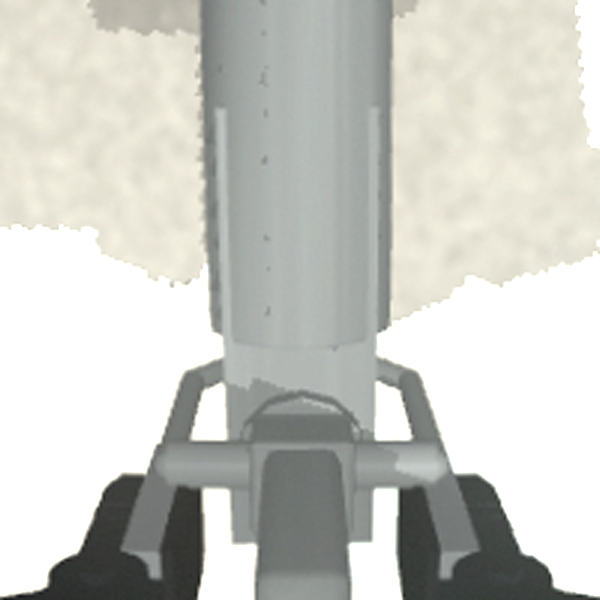

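Emit:
{"name": "send_rows", "arguments": {
  "plan": [
    [0,0,-0.2,0,0.37],
    [0,0,-0.5,0,0.37],
    [0,0,-0.5,0,0.37],
    [0,-0.6,0,0,0.37],
    [0,-1.5,0,0,0.37],
    [0,-2.5,0,0,0.37],
    [0,-2.5,0,0,0.37],
    [0,-2.5,0,0,0.37],
    [0,-1,-2,0,0.37],
    [0,0,-3,0,0.37],
    [0,0,-2,0,0.37],
    [0,0,0,0,0.37]
  ]
}}

```text
clock: 24.28
tcp_pos: [0.6049, -0.0349, 0.2196]
orientation: [-1.553, -0.276, 0.276]
contact_force: [-0.3, 0.1, 0.9]
grip_width: 0.0316
```

```bash
python3 - <<'E'
from h import *
need([.5717,.056,.112],20.3)
f=r.grab_frame("scene"); crop(f["image"],370,130,510,280,4,"s21.png",1.8)
f=r.grab_frame("top"); crop(f["image"],50,140,210,260,4,"t21.png",1.8)
f=r.grab_frame("wrist");crop(f["image"],176,50,376,250,3,"w21.png",1.8)
E
```

```text
t 24.27 tcp [ 0.6049 -0.0349  0.2196] yaw 20.12 F [-0.32  0.09  0.88] M [ 0.05 -0.    0.03] w 0.0316
shift cm [1.000e-02 1.076e+01 9.680e+00] spin -0.18
```

View pics/s21.png

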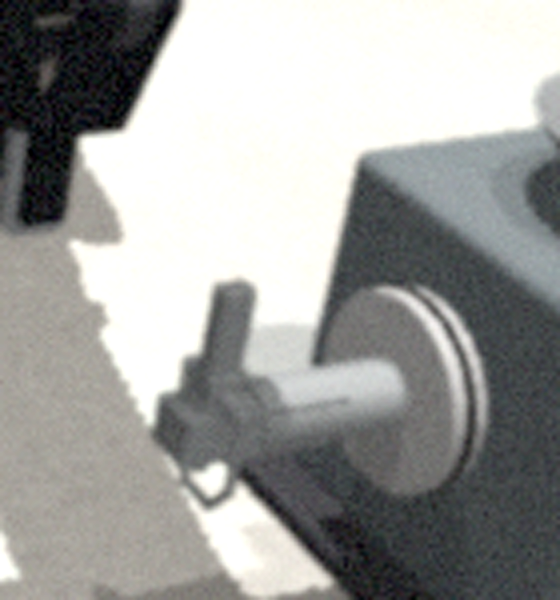

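View pics/w21.png

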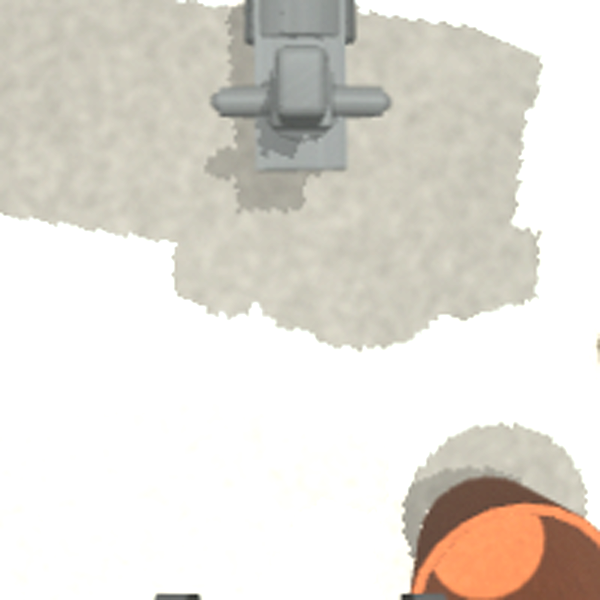

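View pics/t21.png

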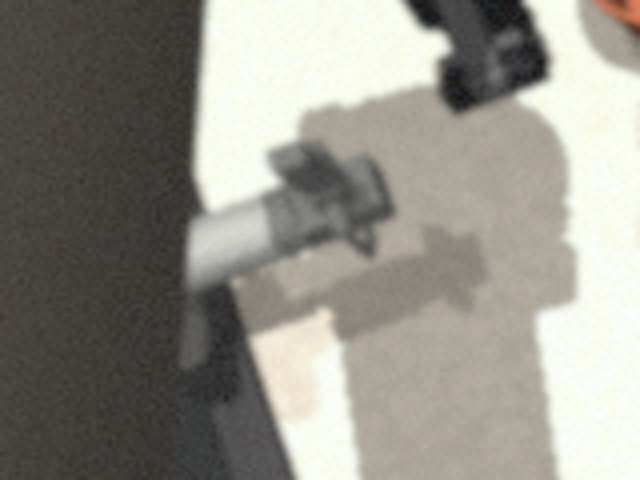

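```bash
python3 - <<'E'
from h import *
s=r.grab_frame("scene");t=r.grab_frame("top")
P("tabtop",tri([(s,*T(235,288,4,370,130)),(t,*T(297,158,4,50,140))]),"expect xy .572 .056 z .160")
for z in(.16,.165,.15): P(z,(proj(s,(.5725,.0555,z))-[370,130])*4,(proj(t,(.5725,.0555,z))-[50,140])*4)
P("loop",(proj(s,(.5717,.056,.07))-[370,130])*4)
cv2.imwrite("pics/fin.png",np.clip(s["image"][:,:,::-1].astype(float)*1.8,0,255).astype(np.uint8))
E
```

```text
tabtop [0.5729 0.0529 0.1595] expect xy .572 .056 z .160
0.16 [238.4075 285.6098] [284.8478 157.1743]
0.165 [240.9347 273.4118] [279.5775 153.1616]
0.15 [233.411  309.7256] [295.1296 165.0028]
loop [197.0109 488.9194]
```

View pics/fin.png

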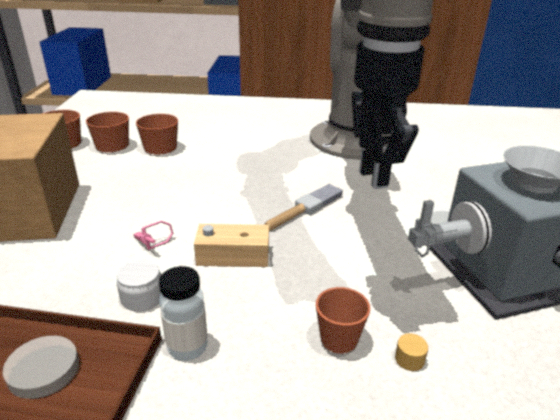

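Tab top is at 0.1595 m against 0.160 m expected, so the head is on the shaft. The ring hangs down with its loop under the shaft, and everything else is where it was. Handing in.

```bash
python3 - <<'E'
from h import *
print(r.hand_in())
E
```

```text
the job is handed in; nothing more can be done
None
```

The linchpin is through the shaft's cross hole with its head on the shaft, and its ring hangs down with the loop under the shaft. I handed the job in at about 24 s, with the gripper clear of everything.

**What I did:** I took the grey linchpin by its tab and left the pink look-alike alone. I found the hole with the wrist camera and lowered the pin in small steps with the ring towards the pulley. It met almost no resistance until the head touched the shaft, where the force rose to about 7 N. I then let go, swept the ring over the shaft's free end with the open fingers on either side of the tab, and pressed it back until I felt its end stop at about 3.6 N.

**Last checks:**
- **Seating:** the top of the tab measured 159.5 mm high against 160 mm expected. In the horizontal plane it was about 3 mm off the inserted axis, mostly from picking points in the blurred top view and the 2 mm calibration. It could also be a slight lean of the pin in its loose hole.
- **Ring:** the scene picture shows the loop below the shaft. I judged the ring to be at its end stop from the force and the wrist picture, since I had no direct reading of the angle.
- **Other things:** the plain pin, the pink look-alike and everything else in view look unmoved.

No check failed.

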